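# Clip the spare tie rod into the sliding-door parts case

### The arm

A 7-joint arm with a two-finger parallel gripper is mounted at the origin on the work surface. World frame = base frame: x ahead of the robot, y to its left, z up, the work surface at z = 0. Lengths are in m, angles in rad, forces in N, time in s.
With the tool pointing down it reaches from about 0.425 to 0.875 m from the base axis. Payload 8.4 kg.
Tool frame: the origin (TCP) lies midway between the tips of the shut fingers; the grasp point (between the pads) lies 19 mm behind it; z points along the fingers, y is the line along which they close (so a half turn about z gives the same grasp; the last joint's range is limited). The gripper opens to 85 mm and grips with 20 to 120 N. Pads are 22 mm wide; open, the fingers measure 114 mm over their backs; the gripper's body (76 mm by 85 mm) begins 54 mm behind the grasp point. The pads swing forward as they close: fully open they stand 13 mm farther back than shut.
Start: joints at [1.01, 0.333, 0.04, 1.465, -0.013, 1.343, -0.059], TCP at [0.29, -0.582, 0.231] pointing down, gripper open.
Joint ranges: [-2.58, 2.58], [-0.38, 2.09], [-1.3, 1.39], [0.25, 2.4], [-1.5, 4.64], [0.08, 2.09], [-2.65, 2.65]. Speed limits (rad/s): [2.22, 2.22, 2.79, 2.79, 3.14, 3.14, 3.14].

### API

Orientations are given as a rotation vector (axis times angle).
In Python, from plant import readout, viewer, job gives the robot as it stands.
- The arm moves only by the shell command python3 -m pendant 'ROWS' [FORCE]. ROWS is JSON, a list of rows, each a list of 3 entries, a list of its own where there are three numbers: the shift along the tool's x, y, z in mm, then the turn about the tool's z in rad, then the closure in counts, from 0 (fully open) to 255 (shut). In form: [[[tx, ty, tz], spin, hand], ...]. A call has 1 to 12 rows; each row shifts and turns the commanded pose from where the row before left it, along the tool's axes as they then stand; what a row does not reach is not made up. A row lasts 1/12 s, in which the tool goes at most 41.7 mm and 7.16 degrees, less where a joint would pass 70% of its speed; a pose out of reach is approached as far as the arm can. A call with a gripper value outside its range is refused whole. The fingers move at their own pace and stop on an object; FORCE is the grip in N (left out, the last holds). Time passes only in rows, so rows that do not move let the fingers close. It gives the time, the measured TCP pose, the force, the opening and the grip force at its end, in the units of the state.
- readout.sense(): the state, without advancing time (a new reading comes with each control period).
- viewer.read_camera(name): name is "scene" or "top"; returns the picture (384x512x3 uint8, red, green, blue); there is no depth.
- viewer.calibration(name): a dict with "vertical_fov" (degrees; the focal length in pixels is half the picture's height over the tangent of half this angle, whatever the lens; pixels are square), "cx", "cy" (the principal point, pixels), "k1" (the pictures are not rectified: a ray, as slopes to the right and down, at radius r is drawn at 1 + k1 r^2 times it, then the intrinsics apply), "extrinsics" (4x4, takes a point from world to camera coordinates). Camera axes: x right, y down, z forward; pixel columns grow to the right and rows downward; lengths in m; the calibration is good to about 2 mm. A picture is of the moment at which its call begins. calibration takes no time and is no camera call.
- job.hand_in(): hands the job in; it is judged then, once.
The state is a dict: "time_s": time; "joint_pos": joint angles; "joint_vel": joint speeds; "joint_torque": joint torques, N m; "tool_pos": TCP position; "tool_rot": TCP orientation; "wrist_force": force on the tool from outside, world axes, zero at the start; "wrist_torque": the same for the moment, N m; "grip_width": finger opening in m; "gripper_force": force on a finger pad.
Only numpy, scipy, OpenCV 4.12 (cv2) and the standard library are available. Lean on these libraries where they do the work, as an engineer would, in place of code of your own. Each camera call takes 0.05 s, during which the arm holds its last target. There are 200 camera calls.

### The job

Slide the inner door of the sloping parts case (the right-hand one as the robot faces it) all the way open behind its neighbour, leaving the neighbour shut. Then take the middle-sized of the three rods from the bench and press it down into the pair of spring clips in the opened bay until it snaps fully home in both; leave the door open, the other two rods where they lie, and let go.

Things in the scene. Friction and masses are not known exactly. Their poses are not given: they have to be found in the camera images.
- inner_door (a joint): Right-hand door of the case as the robot faces it (aluminium sheet 240 wide x 192 up the slope x 3 mm), on the inner (lower) of two tracks in the case's sloping front. Value = how far it has slid left (along +y of seat), in m: 0 shut, 0.175 fully open behind the left door, against its stop. It starts 0 to 0.05 open. About 2 N of track friction, no spring.
- inner_grip (a point): Grip point on the inner door's handle: a black upright rib 12 mm thick along the slide (y), 60 mm long up the slope (x), 38 mm tall out of the door (z); the point is in mid-rib, 8 mm below its top, 30 mm above the door. Axes as seat. The rib is 25 mm from the door's right edge; fully open it stops 14 mm short of the left door's edge, whose face is 5 mm higher.
- outer_door (a joint): Left-hand door, same size and look, on the outer (upper) track, shut at 0; it would slide to the right (value grows up to 0.175). To be left shut.
- outer_grip (a point): Grip point on the left door's similar handle (33 mm tall, point 5 mm below its top), near that door's left edge.
- seat (a point): Where the rod's centre must end: midway between the two spring clips in the case's right-hand bay. Axes: x up the slope, y level to the left along the case (the rod's final direction), z out of the slope. The slope faces the robot and rises away from it at 30 degrees, so z leans 30 degrees from vertical towards the robot. A fixed saddle stops the 22 mm rod when its axis is at this point.
- clips: The two steel spring clips; origin on the bay floor 30 mm below seat, same axes. Each is 12 mm wide, centred 36 mm either side along y, with two sprung arms: mouth along +z, 32 mm wide at 19 mm above seat, pinching to 17 mm at 9.5 mm above it. Pressing the 22 mm rod past both takes about 7 to 10 N in all; merely laid on, it rests 17 mm too high.
- case: Grey steel sloping-front case, fixed, 480 wide (y), 220 deep (x), 62 mm high in front, 172 at the back; origin under its centre, x to its back. Measured square to the slope above seat: inner door's face 25 mm, outer door's 30, frame edges 32. With the inner door fully open the bay's mouth is 87 mm either way along y and 92 mm either way up and down the slope from seat.
- rod_mid (a point): Centre of the tie rod to be stored, the middle-sized of three lying on the bench: round aluminium tube 22 mm in diameter, 130 mm long overall along this point's x axis, with a hex nut 30 mm across flats and 11 mm long at each end (bare tube 108 mm between). Lies on its nuts' flats, centre 15 mm above the bench; 0.16 kg.
- slim_mid (a point): Centre of the slim rod, not to be used: tube 12 mm in diameter, 160 mm long along x, with 20 mm hex nuts at its ends.
- stout_mid (a point): Centre of the stout rod, not to be used: steel bar 34 mm in diameter, 100 mm long along x, with 42 mm square ends.

How it is judged:
On the way:
1. the inner door is slid fully open behind its neighbour (at least 160 of 175 mm) (value of joint inner_door above 0.16 m), for 0.2 s.
At the end, for the whole second after the job is handed in: Inner door at least 160 of 175 mm open, outer door within 20 mm of shut; the 22 mm rod home in both clips (centre within 4 mm of the seat across the clips and in depth, 15 mm along them, axis within 0.08 rad); the other two rods within 30 mm of their starts (value of joint inner_door above 0.16 m and value of joint outer_door below 0.02 m and x of rod_mid in the frame of seat between -0.004 and 0.004 m and y of rod_mid in the frame of seat between -0.015 and 0.015 m and z of rod_mid in the frame of seat between -0.004 and 0.004 m and angle between the x axis of rod_mid and the y axis of seat, either way round below 0.08 rad and distance of each of slim_mid, stout_mid from where it was at the start of the episode below 0.03 m); the robot touches nothing.
It fails at once if the slim or the stout rod is carried or pushed more than 50 mm from its place (distance of any of slim_mid, stout_mid from where it was at the start of the episode above 0.05 m).
It also fails if it takes over 58 s, if anything falls off the work surface, if the arm or the gripper's body presses on something with over 40 N, if the wrist force passes 120 N, or if a joint passes its speed limit or range.

## Working session

There is one attempt and no reset: what is moved stays moved. The work goes in short steps, Python scripts to look and compute and a shell command to move; the robot and the scene stay as the last step left them, time stands still between calls to the robot, and variables do not carry over. Pictures are saved under pics/ and viewed, at most 10 in all, crops included, and the job is handed in when it is done.

```bash
mkdir -p pics; ls; python3 - <<'E'
from plant import readout, viewer, job
import cv2
s=readout.sense(); print({k:s[k] for k in('time_s','tool_pos','tool_rot','grip_width','wrist_force')})
for n in('scene','top'):
    cv2.imwrite(f'pics/{n}0.png',viewer.read_camera(n)[:,:,::-1]); print(viewer.calibration(n))
E
```

```text
pics
{'time_s': 0.0, 'tool_pos': array([ 0.28939439, -0.58152399,  0.230406  ]), 'tool_rot': array([-3.05672242e+00, -7.18591054e-01,  7.37483785e-04]), 'grip_width': 0.08528964838771938, 'wrist_force': array([-0.2196793 , -0.07372438,  0.41438778])}
{'vertical_fov': 52.67139907142614, 'cx': 254.00200369566932, 'cy': 194.88401868946812, 'k1': -0.06657559924093909, 'extrinsics': array([[-2.97487525e-05,  9.99998855e-01, -1.51265322e-03,
         1.15957083e-02],
       [ 8.50450892e-01, -7.70438126e-04, -5.26053882e-01,
        -4.08218799e-01],
       [-5.26054445e-01, -1.30208673e-03, -8.50449896e-01,
         1.39358388e+00],
       [ 0.00000000e+00,  0.00000000e+00,  0.00000000e+00,
         1.00000000e+00]])}
{'vertical_fov': 57.483853731269114, 'cx': 253.7193161449945, 'cy': 198.54023506893597, 'k1': -0.046247987889706084, 'extrinsics': array([[-1.34341366e-02, -9.99909311e-01,  9.45475389e-04,
         2.00678390e-02],
       [-9.85099448e-01,  1.30730083e-02, -1.71488118e-01,
         5.32234671e-01],
       [ 1.71460206e-01, -3.23518209e-03, -9.85185735e-01,
         8.09790869e-01],
       [ 0.00000000e+00,  0.00000000e+00,  0.00000000e+00,
         1.00000000e+00]])}
```

View pics/scene0.png

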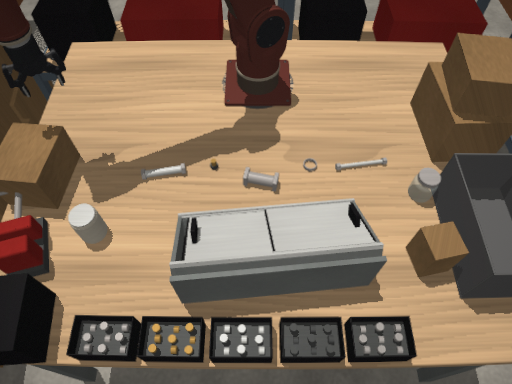

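View pics/top0.png

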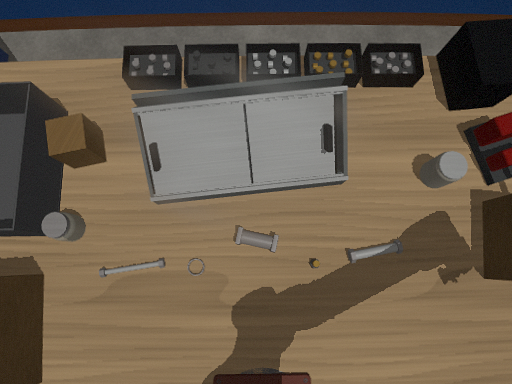

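View crops.

```bash
cat > h.py <<'E'
import numpy as np, cv2
from plant import readout, viewer, job
from scipy.spatial.transform import Rotation as R
C={n:viewer.calibration(n) for n in('scene','top')}
def ray(n,p):
    c=C[n]; f=192/np.tan(np.radians(c['vertical_fov']/2))
    d=np.array([(p[0]-c['cx'])/f,(p[1]-c['cy'])/f]); u=d.copy()
    for _ in range(20): u=d/(1+c['k1']*(u@u))
    E=c['extrinsics']; Rm=E[:3,:3]
    return -Rm.T@E[:3,3], Rm.T@np.r_[u,1]
def proj(n,P):
    c=C[n]; f=192/np.tan(np.radians(c['vertical_fov']/2)); E=c['extrinsics']
    q=E[:3,:3]@np.asarray(P)+E[:3,3]; u=q[:2]/q[2]; u=u*(1+c['k1']*(u@u))
    return np.array([f*u[0]+c['cx'],f*u[1]+c['cy']])
def atz(n,p,z):
    o,d=ray(n,p); return o+d*(z-o[2])/d[2]
def tri(ps,pt):
    o1,d1=ray('scene',ps);o2,d2=ray('top',pt)
    t=np.linalg.lstsq(np.c_[d1,-d2],o2-o1,rcond=None)[0]
    a=o1+t[0]*d1;b=o2+t[1]*d2
    return (a+b)/2,np.linalg.norm(a-b)
def crop(n,x0,y0,x1,y1,k,name):
    im=viewer.read_camera(n)[y0:y1,x0:x1,::-1]
    im=cv2.resize(im,None,fx=k,fy=k,interpolation=cv2.INTER_CUBIC)
    im=cv2.convertScaleAbs(im,alpha=1.0,beta=10)
    for x in range(-(-x0//20)*20,x1,20):
        cv2.line(im,((x-x0)*k,0),((x-x0)*k,6),(0,0,255),1); cv2.putText(im,str(x),((x-x0)*k,16),0,.35,(0,0,255),1)
    for y in range(-(-y0//20)*20,y1,20):
        cv2.line(im,(0,(y-y0)*k),(6,(y-y0)*k),(0,0,255),1); cv2.putText(im,str(y),(8,(y-y0)*k+4),0,.35,(0,0,255),1)
    cv2.imwrite('pics/'+name,im)
E
python3 - <<'E'
from h import *
crop('scene',135,150,395,305,3,'s1.png'); crop('top',125,65,415,275,2.0 and 2,'t1.png')
E
```

```text
(no output)
```

View pics/s1.png

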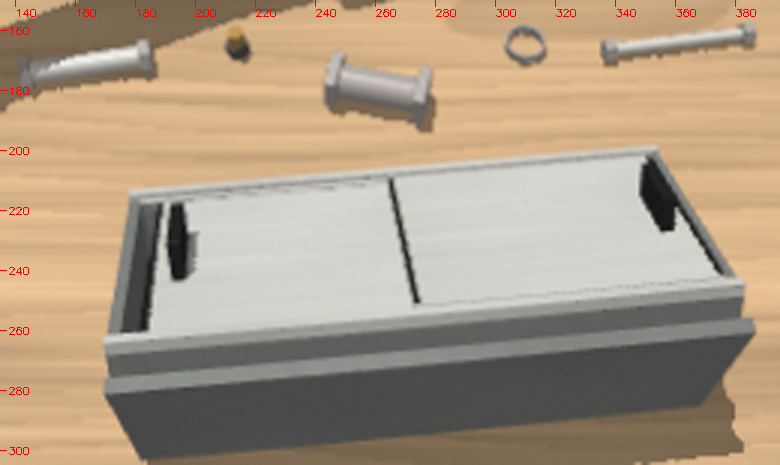

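View pics/t1.png

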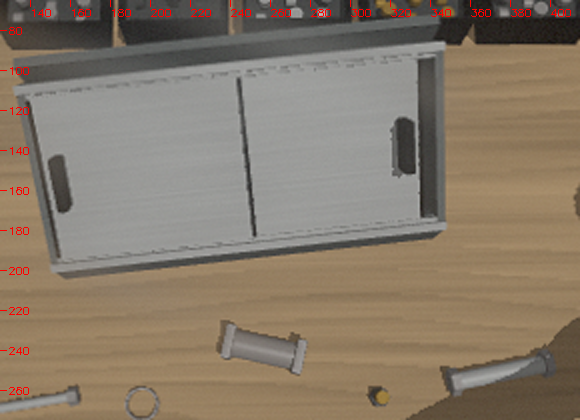

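```bash
python3 - <<'E'
from h import *
np.set_printoptions(precision=4,suppress=True)
print('cams',ray('scene',(0,0))[0],ray('top',(0,0))[0])
S=lambda x,y:(135+(x-1)/3,150+(y-1)/3); T=lambda x,y:(125+x/2-.25,65+y/2-.25)
P={'FR':(S(131,192),T(444,226)),'FL':(S(657,149),T(53,268)),'BR':(S(106,342),T(443,44)),'BL':(S(744,285),T(14,88)),
'rodR':(S(28,72),T(545,364)),'rodL':(S(146,55),T(451,378)),'stR':(S(333,81),T(298,356)),'stL':(S(424,96),T(228,342)),'slR':(S(610,51),T(75,396)),
'hand':(S(178,241),T(406,145))}
V={}
for k,(a,b) in P.items():
    V[k],e=tri(a,b); print(k,V[k],e)
print(V['FL']-V['FR'],V['BR']-V['FR'],V['BL']-V['FL'],np.linalg.norm(V['FL']-V['FR']),np.linalg.norm(V['BL']-V['BR']))
for k in('rodR','rodL'): print(atz('scene',P[k][0],.015),atz('top',P[k][1],.015))
E
```

```text
cams [ 1.0803 -0.0101  0.9704] [0.3857 0.0157 0.889 ]
FR [ 0.5778 -0.214   0.0627] 0.0005198618342919327
FL [0.5326 0.2611 0.0612] 0.002434667628040396
BR [ 0.7619 -0.1966  0.1679] 0.0002648487580558362
BL [0.7166 0.2808 0.1668] 0.000827463553431079
rodR [ 0.411  -0.3451  0.0113] 0.000658679943593926
rodL [ 0.3957 -0.2245  0.0183] 0.0016677828193196022
stR [ 0.4258 -0.0359  0.0156] 0.0010913405561637432
stL [0.4443 0.0524 0.0164] 0.002118658181335766
slR [0.38   0.2455 0.0028] 0.0034104642148671256
hand [ 0.6585 -0.1575  0.1268] 0.0010174483258760126
[-0.0452  0.4751 -0.0015] [0.1841 0.0174 0.1052] [0.184  0.0197 0.1057] 0.47726204591900967 0.4795109037917553
[ 0.4137 -0.3434  0.015 ] [ 0.4109 -0.3439  0.015 ]
[ 0.3931 -0.2261  0.015 ] [ 0.3958 -0.2245  0.015 ]
```

The right door's handle shows at scene (194,230) and top (327,138). The 22 mm rod is the one at scene (163,171) and top (374,250), on the robot's right. The frame corners triangulate to 478 mm wide at 30°, and the nut centres to 120 mm apart, both as stated.

```bash
cat >> h.py <<'E'
yaw=.097; ys=np.array([-np.sin(yaw),np.cos(yaw),0]); zs=np.array([-.5*np.cos(yaw),-.5*np.sin(yaw),.8660]); xs=np.cross(ys,zs)
seat=np.array([.6472,.0328,.1147])-.143*ys-.032*zs
def to(P,th):
    "tool-axis mm and spin to bring TCP to P with tool x at world angle th"
    s=readout.sense(); M=R.from_rotvec(s['tool_rot']).as_matrix(); t=np.arctan2(M[1,0],M[0,0])
    N=np.array([[np.cos(th),np.sin(th),0],[np.sin(th),-np.cos(th),0],[0,0,-1]])
    d=np.asarray(P)-s['tool_pos']
    print('spin',round((t-th+np.pi)%(2*np.pi)-np.pi,3),'mm after spin',(1e3*N.T@d).round(1),'before',(1e3*M.T@d).round(1),
     '\nTCP',s['tool_pos'].round(4),'q',s['joint_pos'].round(2),'F',s['wrist_force'].round(1),'w',round(s['grip_width'],4),'t',s['time_s'])
E
python3 -m pendant '[[[0,0,0],0.122,110],[[0,0,0],0.122,110],[[0,0,0],0.122,110],[[30,-29,0],0,110],[[30,-29,0],0,110],[[30,-29,0],0,110],[[30,-29,0],0,110],[[30,-29,0],0,110],[[30,-29,0],0,110],[[30,-29,0],0,110],[[30,-29,0],0,110],[[30,-29,0],0,110]]' 60
python3 - <<'E'
from h import *
g=seat-.0475*ys+.055*zs; print(seat,g); to(g-[0,0,.019],yaw)
E
```

```text
time_s: 1.2
tool_pos: [0.534, -0.2949, 0.2314]
tool_rot: [3.138, 0.15, 0.0]
wrist_force: [0.4, -2.1, 0.4]
grip_width: 0.0488
gripper_force: 0.0
[ 0.67697405 -0.10797822  0.086988  ] [ 0.6542036  -0.15791825  0.134618  ]
spin -0.001 mm after spin [ 132.9 -124.7  115.8] before [ 132.7 -124.9  115.8] 
TCP [ 0.534  -0.2949  0.2314] q [ 0.53  0.26 -0.12  1.56  0.03  1.32 -1.07] F [ 0.4 -2.1  0.4] w 0.0488 t 1.2
```

```bash
python3 -m pendant '[[[27,-25,0],0,110],[[27,-25,0],0,110],[[27,-25,0],0,110],[[27,-25,20],0,110],[[25,-25,30],0,110],[[0,0,10],0,110],[[0,0,0],0,110]]'
python3 - <<'E'
from h import *
g=seat-.0475*ys+.055*zs; to(g-[0,0,.019],yaw)
crop('top',250,60,410,180,5,'t2.png')
E
```

```text
time_s: 1.78
tool_pos: [0.6502, -0.1592, 0.1703]
tool_rot: [-3.135, -0.157, 0.009]
wrist_force: [-0.7, -0.1, -0.1]
grip_width: 0.0489
gripper_force: 0.0
spin 0.003 mm after spin [ 4.1 -0.9 54.7] before [ 4.4 -0.7 54.6] 
TCP [ 0.6502 -0.1592  0.1703] q [ 0.32  0.42 -0.19  1.47  0.08  1.26 -1.35] F [-0.7 -0.1 -0.1] w 0.0489 t 1.7833
```

View pics/t2.png

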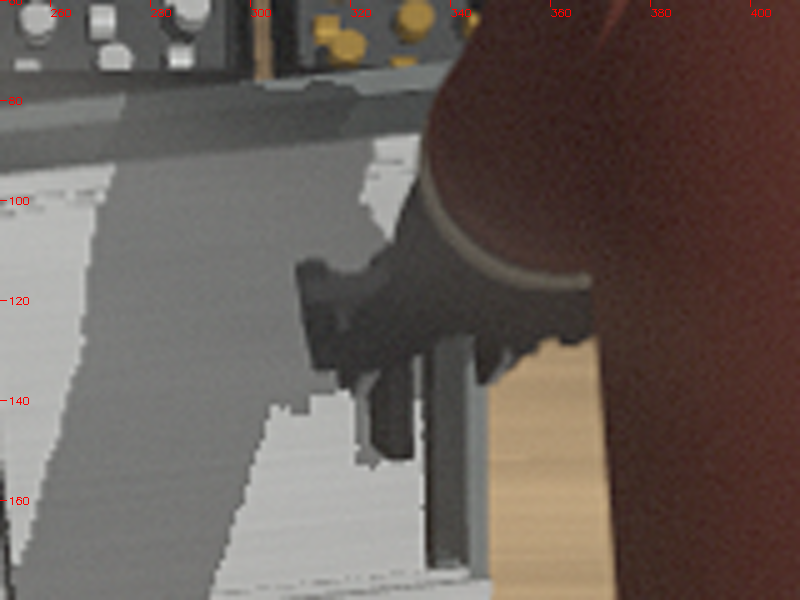

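The open fingers, at columns about 312 and 346, straddle the rib at about 327, so I'll descend and grip.

```bash
python3 -m pendant '[[[2,0,18],0,110],[[2,0,18],0,110],[[0,0,18],0,110],[[0,0,0],0,110],[[0,0,0],0,200],[[0,0,0],0,255],[[0,0,0],0,255],[[0,0,0],0,255],[[0,0,0],0,255],[[0,0,0],0,255]]' 40
python3 - <<'E'
from h import *
g=seat-.0475*ys+.055*zs; to(g-[0,0,.019],yaw)
E
```

```text
time_s: 2.67
tool_pos: [0.6558, -0.1623, 0.1227]
tool_rot: [3.137, 0.15, 0.004]
wrist_force: [-2.6, 0.0, 6.1]
grip_width: 0.0111
gripper_force: 42.0
spin -0.001 mm after spin [-1.2 -4.5  7.1] before [-1.2 -4.5  7.1] 
TCP [ 0.6558 -0.1623  0.1227] q [ 0.32  0.46 -0.19  1.52  0.09  1.17 -1.36] F [-2.6  0.   6.1] w 0.0111 t 2.6667
```

```bash
python3 -m pendant '[[[0,-10,-4],0,255],[[0,-15,0],0,255],[[0,-20,0],0,255],[[0,-20,0],0,255],[[0,-20,0],0,255],[[0,-20,0],0,255],[[0,-20,0],0,255],[[0,-20,0],0,255],[[0,-15,0],0,255],[[0,0,0],0,255]]'
python3 - <<'E'
from h import *
g=seat+.1125*ys+.055*zs; to(g-[0,0,.019],yaw)
E
```

```text
time_s: 3.5
tool_pos: [0.6394, 0.0013, 0.1229]
tool_rot: [-3.136, -0.157, 0.001]
wrist_force: [7.4, 3.2, -17.8]
grip_width: 0.0111
gripper_force: 43.0
spin 0.003 mm after spin [-0.6 -0.1  7.3] before [-0.6 -0.1  7.3] 
TCP [0.6394 0.0013 0.1229] q [ 0.13  0.4  -0.25  1.61  0.11  1.15 -1.62] F [  7.4   3.2 -17.8] w 0.0111 t 3.5
```

```bash
python3 -m pendant '[[[0,-5,3],0,255],[[0,-5,0],0,255],[[0,0,0],0,255],[[0,0,0],0,255]]'
python3 - <<'E'
from h import *
g=seat+.1125*ys+.055*zs; to(g-[0,0,.019],yaw)
E
```

```text
time_s: 3.83
tool_pos: [0.6394, 0.0021, 0.1228]
tool_rot: [3.133, 0.144, 0.002]
wrist_force: [-1.4, -11.7, 3.2]
grip_width: 0.0113
gripper_force: 46.2
spin -0.005 mm after spin [-0.7  0.7  7.2] before [-0.7  0.6  7.2] 
TCP [0.6394 0.0021 0.1228] q [ 0.12  0.4  -0.25  1.61  0.11  1.14 -1.64] F [ -1.4 -11.7   3.2] w 0.0113 t 3.8333
```

```bash
python3 -m pendant '[[[0,8,0],0,200],[[0,0,0],0,110],[[0,0,0],0,110],[[0,0,0],0,110],[[0,0,0],0,110],[[0,0,-20],0,110],[[0,0,-30],0,110],[[0,0,-30],0,110],[[0,0,-20],0,110],[[0,0,0],-0.12,60],[[0,0,0],-0.12,0],[[0,0,0],-0.12,0]]'
python3 -m pendant '[[[0,0,0],-0.12,0],[[0,0,0],-0.12,0],[[0,0,0],-0.12,0],[[0,0,0],-0.12,0],[[0,0,0],-0.12,0],[[0,0,0],-0.12,0],[[0,0,0],-0.12,0],[[0,0,0],-0.12,0],[[0,0,0],-0.12,0],[[0,0,0],-0.12,0],[[0,0,0],-0.06,0],[[0,0,0],0,0]]'
python3 - <<'E'
from h import *
to([.4034,-.2845,.12],np.pi/2+.149)
E
```

```text
time_s: 4.83
tool_pos: [0.6398, -0.0001, 0.2221]
tool_rot: [3.058, 0.72, 0.002]
wrist_force: [-0.1, -0.8, -0.5]
grip_width: 0.0819
gripper_force: 0.0
time_s: 5.83
tool_pos: [0.6395, -0.0003, 0.2214]
tool_rot: [-2.05, -2.38, -0.0]
wrist_force: [0.1, -0.2, 0.2]
grip_width: 0.0853
gripper_force: 0.0
spin -0.001 mm after spin [-246.  -275.7  101.4] before [-246.2 -275.6  101.4] 
TCP [ 6.395e-01 -3.000e-04  2.214e-01] q [ 0.31  0.36 -0.49  1.48  0.17  1.34 -0.05] F [ 0.1 -0.2  0.2] w 0.0853 t 5.8333
```

```bash
python3 -m pendant '[[[-23,-25,0],0,0],[[-23,-25,0],0,0],[[-23,-25,0],0,0],[[-23,-25,0],0,0],[[-23,-25,0],0,0],[[-23,-25,0],0,0],[[-23,-25,0],0,0],[[-23,-25,10],0,0],[[-23,-25,20],0,0],[[-23,-25,30],0,0],[[-16,-26,40],0,0],[[0,0,0],0,0]]'
python3 - <<'E'
from h import *
to([.4034,-.2845,.003],np.pi/2+.149)
crop('scene',130,140,290,300,3,'s3.png')
print(proj('scene',seat),proj('scene',seat+.065*ys),proj('scene',seat-.065*ys))
E
```

```text
time_s: 6.83
tool_pos: [0.4007, -0.2807, 0.1251]
tool_rot: [-2.06, -2.361, 0.005]
wrist_force: [-0.8, 0.4, 0.2]
grip_width: 0.0853
gripper_force: 0.0
spin -0.013 mm after spin [ -4.2   2.1 122.1] before [ -4.7   3.1 122.1] 
TCP [ 0.4007 -0.2807  0.1251] q [ 0.79  0.12 -0.28  1.96  0.04  1.08  0.62] F [-0.8  0.4  0.2] w 0.0853 t 6.8333
[215.21267203 243.84063759] [241.24207004 241.545672  ] [189.08486267 246.11624981]
```

View pics/s3.png

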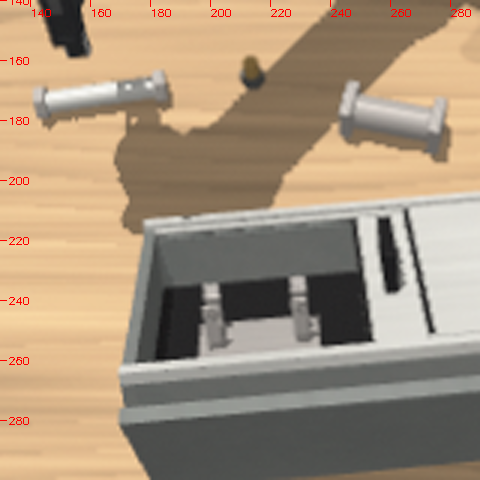

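The door is fully open, with its rib at about (257,227), and the two clips sit at about (201,245) and (230,242), matching the predicted seat at (215,244). I'll check the rod and the clips once from the top camera with overlays.

```bash
python3 - <<'E'
from h import *
for p in((143.5,174.3),(183,169.3)): print(atz('scene',p,.015))
x0,y0,x1,y1,k=255,75,415,275,3
im=viewer.read_camera('top')[y0:y1,x0:x1,::-1]; im=cv2.resize(im,None,fx=k,fy=k,interpolation=cv2.INTER_CUBIC)
def dot(P,c): 
    u=proj('top',P); cv2.circle(im,tuple(int(round(v)) for v in ((u-[x0,y0])*k+1)),2,c,-1)
for a in(-.036,.036):
    for b in(-.016,.016): dot(seat+a*ys+b*xs+.019*zs,(0,0,255))
rc=np.array([.4034,-.2845,.015]); rd=np.array([-np.sin(.149),np.cos(.149),0])
for a in(-.0595,0,.0595): dot(rc+a*rd,(0,255,0))
dot(seat+.1125*ys+.063*zs,(255,0,0))
cv2.imwrite('pics/t3.png',im)
E
```

```text
[ 0.41602008 -0.34460993  0.015     ]
[ 0.39796433 -0.22660407  0.015     ]
```

View pics/t3.png

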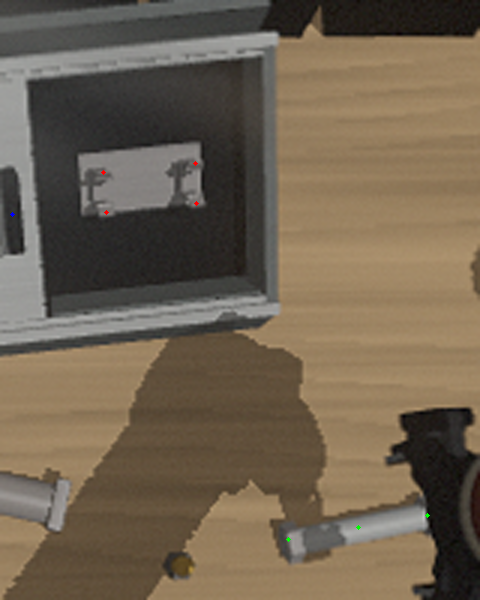

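```bash
python3 -m pendant '[[[-4,1,20],0,0],[[0,0,25],0,0],[[0,0,25],0,0],[[0,0,25],0,0],[[0,0,20],0,0],[[0,0,5],0,0],[[0,0,0],0,0]]'
python3 - <<'E'
from h import *
to([.4045,-.285,.004],np.pi/2+.15)
E
```

```text
time_s: 7.52
tool_pos: [0.4101, -0.2813, 0.0105]
tool_rot: [-2.053, -2.376, -0.001]
wrist_force: [-0.2, 1.0, 0.2]
grip_width: 0.0852
gripper_force: 0.0
spin -0.004 mm after spin [-2.8 -6.1  6.5] before [-2.9 -6.1  6.5] 
TCP [ 0.4101 -0.2813  0.0105] q [ 0.76  0.28 -0.28  2.04  0.1   0.83  0.57] F [-0.2  1.   0.2] w 0.0852 t 7.5167
```

```bash
python3 -m pendant '[[[-3,-5,6],0,0],[[0,0,0],0,100],[[0,0,0],0,200],[[0,0,0],0,255],[[0,0,0],0,255],[[0,0,0],0,255],[[0,0,0],0,255],[[0,0,0],0,255],[[0,0,0],0,255]]' 70
python3 - <<'E'
from h import *
to([.4045,-.285,.004],np.pi/2+.15)
E
```

```text
time_s: 8.27
tool_pos: [0.4052, -0.2863, 0.0055]
tool_rot: [2.054, 2.376, -0.0]
wrist_force: [-1.7, 0.1, 6.6]
grip_width: 0.0196
gripper_force: 68.1
spin -0.005 mm after spin [ 1.4 -0.5  1.5] before [ 1.4 -0.5  1.5] 
TCP [ 0.4052 -0.2863  0.0055] q [ 0.77  0.29 -0.27  2.05  0.11  0.82  0.58] F [-1.7  0.1  6.6] w 0.0196 t 8.2667
```

```bash
python3 -m pendant '[[[0,0,-10],0,255],[[0,0,-25],0,255],[[0,0,-30],0,255],[[0,0,-30],0,255],[[0,0,-30],0,255],[[0,0,-30],0,255],[[0,0,-30],0,255],[[0,0,-15],0.05,255],[[0,0,0],0,255],[[0,0,0],0,255]]'
python3 - <<'E'
from h import *
to(seat+.06*zs-[0,0,.0095-.06],np.pi/2+yaw)
E
```

```text
time_s: 9.1
tool_pos: [0.405, -0.2861, 0.2057]
tool_rot: [2.111, 2.324, 0.0]
wrist_force: [-0.7, -0.5, -2.4]
grip_width: 0.0196
gripper_force: 68.7
spin -0.001 mm after spin [151.  257.9  16.2] before [151.3 257.7  16.4] 
TCP [ 0.405  -0.2861  0.2057] q [ 0.8   0.05 -0.28  1.85  0.02  1.24  0.61] F [-0.7 -0.5 -2.4] w 0.0196 t 9.1
```

```bash
python3 -m pendant '[[[10,15,0],0,255],[[14,24,0],0,255],[[14,24,0],0,255],[[14,24,0],0,255],[[14,24,0],0,255],[[14,24,0],0,255],[[14,24,0],0,255],[[14,24,0],0,255],[[14,24,0],0,255],[[14,24,0],0,255],[[12,20,0],0,255],[[3,7,0],0,255]]'
python3 -m pendant '[[[0,10,16],0,255],[[0,0,20],0,255],[[0,0,20],0,255],[[0,0,0],0,255],[[0,0,0],0,255],[[0,0,0],0,255]]'
python3 - <<'E'
from h import *
to(seat+.06*zs-[0,0,.0095],np.pi/2+yaw)
crop('scene',150,190,290,290,5,'s4.png')
for a in(-.0595,.0595): print(proj('scene',seat+a*ys+.06*zs))
E
```

```text
time_s: 10.1
tool_pos: [0.6485, -0.1071, 0.2024]
tool_rot: [-2.105, -2.327, -0.001]
wrist_force: [-0.6, 1.3, -1.6]
grip_width: 0.0196
gripper_force: 68.8
time_s: 10.6
tool_pos: [0.6572, -0.1106, 0.1493]
tool_rot: [-2.113, -2.324, -0.0]
wrist_force: [0.7, 0.5, -1.0]
grip_width: 0.0194
gripper_force: 68.8
spin -0.002 mm after spin [  0.7 -10.1  19.9] before [  0.7 -10.1  19.9] 
TCP [ 0.6572 -0.1106  0.1493] q [ 0.42  0.45 -0.42  1.5   0.19  1.23  0.06] F [ 0.7  0.5 -1. ] w 0.0194 t 10.6
[188.10815065 225.62652161]
[237.34774107 221.40305851]
```

View pics/s4.png

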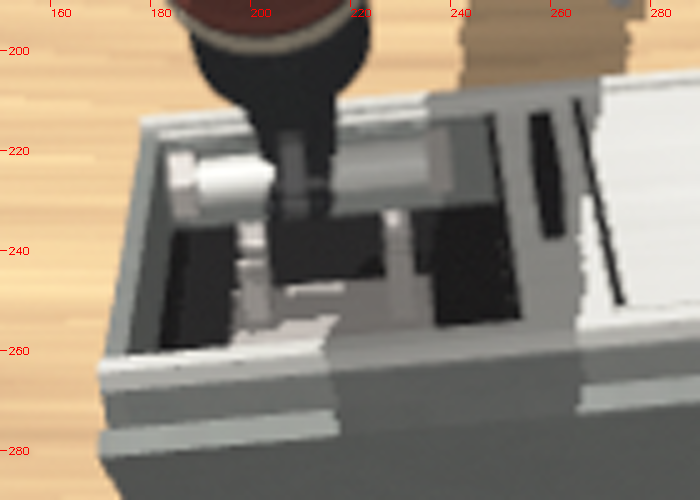

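```bash
python3 - <<'E'
from h import *
c=np.array([.6572,-.1106,.1588])
for a in(-.0595,.0595): print(proj('scene',c+a*ys))
a=atz('scene',(186.5,227),.1588);b=atz('scene',(237.5,222),.1588);print(a,b,(a+b)/2,np.linalg.norm(a-b),np.arctan2(a[0]-b[0],b[1]-a[1]))
E
```

```text
[186.61508712 225.57964286]
[237.05152526 221.2553037 ]
[ 0.66670253 -0.16975504  0.1588    ] [ 0.65342202 -0.0502761   0.1588    ] [ 0.66006228 -0.11001557  0.1588    ] 0.12021475666946464 0.1106991276347558
```

The rod hangs level over the bay, with its nuts at (186,227) and (238,222). It is parallel to the clips and centred between them. I'll bring it to the clip mouth.

```bash
python3 -m pendant '[[[1,-5,10],0,255],[[0,-5,10],0,255],[[0,5,9],0,255],[[0,5,9],0,255],[[0,5,9],0,255],[[0,3,5],0,255],[[0,0,0],0,255],[[0,0,0],0,255],[[0,0,0],0,255]]' 90
python3 - <<'E'
from h import *
to(seat+.02*zs-[0,0,.0095],np.pi/2+yaw)
E
```

```text
time_s: 11.4
tool_pos: [0.6655, -0.1083, 0.0967]
tool_rot: [-2.113, -2.325, -0.001]
wrist_force: [1.0, 0.0, -0.3]
grip_width: 0.0187
gripper_force: 90.2
spin -0.002 mm after spin [-0.8  1.5  1.9] before [-0.8  1.5  1.9] 
TCP [ 0.6655 -0.1083  0.0967] q [ 0.4   0.51 -0.41  1.53  0.22  1.14  0.04] F [ 1.   0.  -0.3] w 0.0187 t 11.4
```

```bash
python3 -m pendant '[[[0,2.5,4.3],0,255],[[0,2.5,4.3],0,255],[[0,0,0],0,255],[[0,0,0],0,255]]'
python3 -m pendant '[[[0,2.5,4.3],0,255],[[0,2.5,4.3],0,255],[[0,0,0],0,255],[[0,0,0],0,255]]'
python3 - <<'E'
from h import *
to(seat-[0,0,.0095],np.pi/2+yaw)
s=readout.sense(); d=s['tool_pos']+[0,0,.0095]-seat; print([round(1e3*float(d@v),1) for v in(xs,ys,zs)], s['wrist_force']@zs)
E
```

```text
time_s: 11.73
tool_pos: [0.6709, -0.1082, 0.0879]
tool_rot: [2.113, 2.324, 0.002]
wrist_force: [5.6, -1.1, -4.8]
grip_width: 0.0186
gripper_force: 89.7
time_s: 12.07
tool_pos: [0.6747, -0.1077, 0.081]
tool_rot: [-2.113, -2.324, 0.002]
wrist_force: [-8.6, -0.6, 15.9]
grip_width: 0.0188
gripper_force: 92.1
spin -0.002 mm after spin [-0.5  2.3  3.5] before [-0.5  2.3  3.5] 
TCP [ 0.6747 -0.1077  0.081 ] q [ 0.39  0.54 -0.41  1.52  0.23  1.13  0.03] F [-8.6 -0.6 15.9] w 0.0188 t 12.0667
[-0.2, 0.5, 4.2] 18.094686693408402
```

```bash
python3 -m pendant '[[[0,1.5,2.6],0,255],[[0,0,0],0,255],[[0,0,0],0,255]]'
python3 - <<'E'
from h import *
s=readout.sense(); d=s['tool_pos']+[0,0,.0095]-seat; print([round(1e3*float(d@v),1) for v in(xs,ys,zs)], s['wrist_force']@zs,s['wrist_force']@xs)
E
```

```text
time_s: 12.32
tool_pos: [0.6749, -0.1077, 0.0808]
tool_rot: [-2.113, -2.323, 0.005]
wrist_force: [-24.0, 1.8, 37.8]
grip_width: 0.0188
gripper_force: 94.8
[-0.1, 0.5, 3.9] 44.551075106298526 -1.6557039110820106
```

```bash
python3 -m pendant '[[[0,-2,-3.5],0,255],[[0,0,0],0,180],[[0,0,0],0,120],[[0,0,0],0,120],[[0,0,0],0,120],[[0,0,0],0,120]]'
python3 -m pendant '[[[0,0,-10],0,120],[[0,0,-15],0,120],[[0,0,-25],0,120],[[0,0,-30],0,120],[[0,0,-30],0,120],[[0,-30,-20],0,120],[[0,-30,0],0,120],[[0,-30,0],0,120],[[0,-30,0],0,120],[[0,-30,0],0,120],[[0,-30,0],0,120],[[0,0,0],0,120]]'
python3 - <<'E'
from h import *
s=readout.sense();print(s['tool_pos'],s['wrist_force'])
a=viewer.read_camera('scene');b=viewer.read_camera('top')
L=[]
for n,im,x0,y0 in(('scene',a,160,195),('top',b,255,80)):
    c=cv2.resize(np.ascontiguousarray(im[y0:y0+100,x0:x0+100,::-1]),None,fx=4,fy=4,interpolation=cv2.INTER_CUBIC)
    for q in(-.0595,.0595):
        for z,col in((0,(0,0,255)),(.017,(0,255,0))):
            u=(proj(n,seat+q*ys+z*zs)-[x0,y0])*4+1.5; cv2.circle(c,tuple(int(round(v)) for v in u),2,col,-1)
    L.append(c)
cv2.imwrite('pics/end.png',np.hstack(L))
E
```

```text
time_s: 12.82
tool_pos: [0.6744, -0.1076, 0.0798]
tool_rot: [-2.113, -2.324, 0.001]
wrist_force: [-0.3, 0.1, -0.0]
grip_width: 0.0455
gripper_force: 0.0
time_s: 13.82
tool_pos: [0.491, -0.1259, 0.2112]
tool_rot: [-2.116, -2.322, 0.004]
wrist_force: [1.9, -0.3, 0.6]
grip_width: 0.0451
gripper_force: 0.0
[ 0.49104986 -0.12585531  0.21115474] [ 1.91170258 -0.30288766  0.64992261]
```

View pics/end.png

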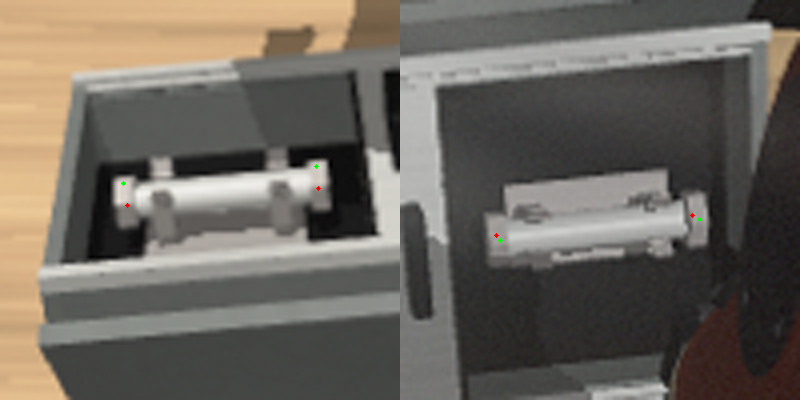

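The rod lies between both clips' arms, with its nuts at about (191,245) and (240,241) in the scene picture. That is within 1–2 px of the predicted seat and well away from the spot 17 mm higher. The door is still open and the arm is clear.

```bash
python3 -c "
from plant import job; print(job.hand_in())"
```

```text
the job is handed in; nothing more can be done
None
```

The inner door is fully open, the 22 mm rod is pressed home in both clips and released, and the job is handed in at about 14 s; the hand-in returned no verdict, so the result rests on my force readings and final pictures.

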